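Put the spare eyepiece away in its case

ROBOT

A 7-joint arm with a two-finger parallel gripper is mounted at the origin on the work surface. World frame = base frame: x ahead of the robot, y to its left, z up, the work surface at z = 0. Lengths are in m, angles in rad, forces in N, time in s.
With the tool pointing down it reaches from about 0.425 to 0.95 m from the base axis. Payload 4.7 kg.
Tool frame: the origin (TCP) lies at the very end of the fingers, on their centre line; the grasp point (between the pads) lies 19 mm behind it; z points along the fingers, y is the line along which they close (so a half turn about z gives the same grasp; the last joint's range is limited). The gripper opens to 87 mm and grips with 3 to 60 N. Pads are 19 mm wide; open, the fingers measure 117 mm over their backs; the gripper's body (75 mm by 190 mm) begins 51 mm behind the grasp point.
Start: joints at [-1.345, 0.469, -0.049, 1.532, 0.024, 1.141, -0.082], TCP at [0.17, 0.653, 0.223] pointing down, gripper open.
Joint ranges: [-2.59, 2.59], [-0.33, 1.99], [-1.39, 1.29], [0.1, 2.45], [-1.04, 4.18], [0.21, 1.99], [-2.66, 2.66]. Speed limits (rad/s): [2.57, 2.57, 3.14, 3.14, 3.14, 3.14, 3.14].

INTERFACE

Orientations are given as [roll, pitch, yaw] about the fixed x, y, z axes, in that order (R = Rz(yaw) Ry(pitch) Rx(roll)).
In Python, from cell import manip gives the robot as it stands. Calls block until the motion is done:
- manip.goto(position, orientation): joint-space move of the TCP to a pose.
- manip.movel(position, feed=0.15, frame=None, until_force=None): straight line of the TCP; frame=None keeps the orientation; feed is the mean speed in m/s. With until_force (N) it stops when the force on the tool has changed by that much, and returns True; else False.
- manip.movej(angles): joint-space move.
- manip.ungrasp() and manip.grasp(effort=None): open the fingers fully, or close them until they stop; effort is the grip in N (None keeps the last).
- manip.wait(seconds).
- manip.solve_ik(position, orientation): joint angles nearest the present ones, or None.
- manip.capture(name): name is "side" or "top" or "wrist"; returns the picture (384x512x3 uint8, red, green, blue); there is no depth.
- manip.camera_model(name): a dict with "vertical_fov" (degrees; the focal length in pixels is half the picture's height over the tangent of half this angle, whatever the lens; pixels are square), "cx", "cy" (the principal point, pixels), "R" (3x3) and "t" (3): a world point X has camera coordinates R X + t; the wrist camera has in their place "tool_from_camera" (4x4, takes a point from camera to tool coordinates, whose origin is the TCP and whose axes are the flange's). Camera axes: x right, y down, z forward; pixel columns grow to the right and rows downward; lengths in m; the calibration is good to about 2 mm. A picture is of the moment at which its call begins: read the wrist's pose just before it. camera_model takes no time and is no camera call.
A pose or a line that the arm cannot do raises manip.IKError and nothing moves.
- manip.finish_job(): hands the job in; it is judged then, once.
Readings, each from a call of its own:
- manip.read_time_s(): time.
- manip.read_joint_pos(): joint angles.
- manip.read_qvel(): joint speeds.
- manip.read_effort(): joint torques, N m.
- manip.read_position(): TCP position.
- manip.read_orientation(): TCP orientation.
- manip.read_contact_force(): force on the tool from outside, world axes, zero at the start.
- manip.read_moment(): the same for the moment, N m.
- manip.read_finger_gap(): opening from 0.0 (shut) to 1.0 (fully open).
- manip.read_grip_force(): force on a finger pad.
Only numpy, scipy, OpenCV 4.12 (cv2) and the standard library are available. Lean on these libraries where they do the work, as an engineer would, in place of code of your own. Each camera call takes 0.05 s, during which the arm holds its last target. There are 200 camera calls.

TASK

Raise the lid of the blue accessory case until it stands upright by itself, take the microscope eyepiece (black with a bright steel tube at its foot) from the bench mat and stand it upright on the floor of the large empty bay of the case, beside its twin's bay. Then lower the lid until it is fully shut, and let go.

Things in the scene. Friction and masses are not known exactly. Their poses are not given: they have to be found in the camera images.
- case: Blue case fixed to the bench, 150 (x) x 200 (y) x 70 mm high, walls and floor 5 mm. Origin: centre of its underside; x points to its back wall, away from the robot, where the lid hinges; z up. A divider (5 mm thick, top at z = 55 mm) stands at y = 35 mm. The narrow bay beyond it holds a fixed twin eyepiece; the large bay (y -95 to 32, x -70 to 70 mm, white floor at z = 5) is empty.
- lid (a joint): Lid angle in rad: 0 shut (may start ajar), grows as it opens, 1.57 upright, stop at 1.9. Hinge line along the case's y at x = 75, z = 70.5 mm in its frame. The stiff friction hinge holds the lid wherever it is left, so it must be pressed home to shut; swinging it takes 1 to 3 N at the handle. The lid is a blue plate of 150 x 200 x 8 mm, 0.15 kg.
- lid_handle (a point): Centre of the lid's yellow T handle: bar 16 mm in diameter, 36 mm long along the case's y, on a 10 mm post; pinched by its two flat ends, it turns between the fingers as the lid swings. Lid shut: 34 mm above the lid's top face, 20 mm in from its front edge, mid width; 130 mm before and 42 mm above the hinge line. Axes turn with the lid.
- eyepiece_mid (a point): Centre (half-way up) of the loose eyepiece standing on the mat: round, 60 mm tall, 0.08 to 0.17 kg, z up. Black body 36 mm in diameter from 18 to 50 mm above its foot, with a white ring, 32 mm at the top with a glass lens; steel tube of 30 mm below. Near it, in any order: orange canister (34 wide, 55 tall), chrome cap (48, 30), black ribbed knob (55, 34).
Things that resemble listed ones, but are neither listed nor needed, are in the scene too. Leave any green or purple look-alike of the part that bears eyepiece_mid alone.

How it is judged:
By the outcome, as a careful person would: the job done as asked, in the order asked, and still so for the second after the job is handed in, with the robot touching nothing.
It also fails if it takes over 72 s, if anything falls off the work surface, if the arm or the gripper's body presses on something with over 40 N, if the wrist force passes 120 N, or if a joint passes its speed limit or range.

## Working session

There is one attempt and no reset: what is moved stays moved. The work goes in short steps, each a Python script; the robot and the scene stay as the last script left them, time stands still between calls to the robot, and variables do not carry over. Pictures are saved under pics/ and viewed, at most 10 in all, crops included, and the job is handed in when it is done.

```bash
mkdir -p pics; ls; python3 - <<'E'
from cell import manip
import cv2, numpy as np
for n in ("top","side"):
    im=manip.capture(n); cv2.imwrite(f"pics/{n}0.png",cv2.resize(im[:,:,::-1],(800,600),interpolation=cv2.INTER_CUBIC))
    print(n,{k:np.round(v,4).tolist() for k,v in manip.camera_model(n).items()})
print({k:np.round(v,4).tolist() for k,v in manip.camera_model("wrist").items()})
print(manip.read_time_s(),manip.read_position(),manip.read_orientation())
E
```

```text
pics
top {'vertical_fov': 45.5314, 'cx': 255.8046, 'cy': 188.2272, 'R': [[-0.0229, -0.9997, -0.0039], [-0.9852, 0.0232, -0.1701], [0.1701, -0.0001, -0.9854]], 't': [-0.1109, 0.6228, 1.0081]}
side {'vertical_fov': 43.0382, 'cx': 265.197, 'cy': 185.7296, 'R': [[-0.9715, -0.2367, -0.0153], [-0.1304, 0.5869, -0.7991], [0.1981, -0.7743, -0.601]], 't': [0.5417, 0.2266, 1.0248]}
{'vertical_fov': 68.8967, 'cx': 255.0949, 'cy': 194.1308, 'tool_from_camera': [[-0.0004, -0.9623, -0.2719, 0.0736], [1.0, -0.0003, -0.0002, 0.0013], [0.0001, -0.2719, 0.9623, -0.1617], [0.0, 0.0, 0.0, 1.0]]}
0.1 [0.16996834 0.65269938 0.22160397] [-3.13983268e+00  6.19887787e-05  2.88685249e+00]
```

View pics/top0.png

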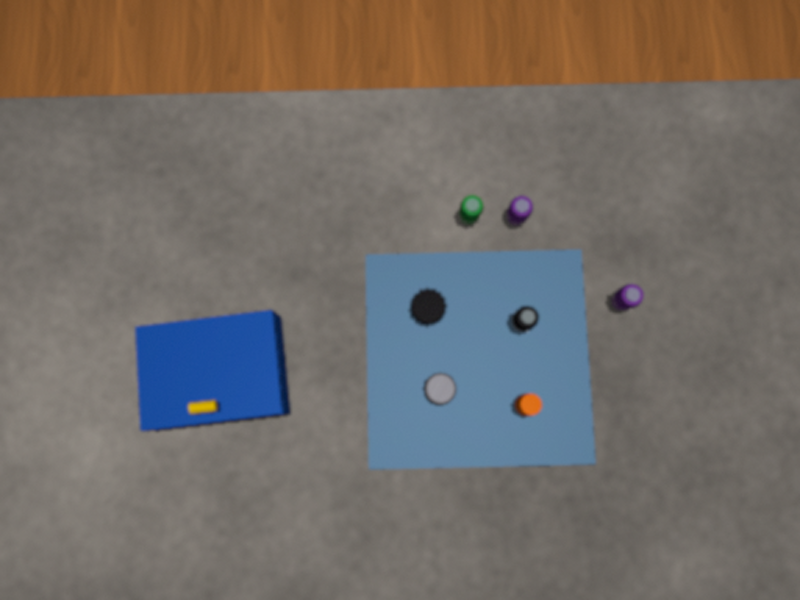

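View pics/side0.png

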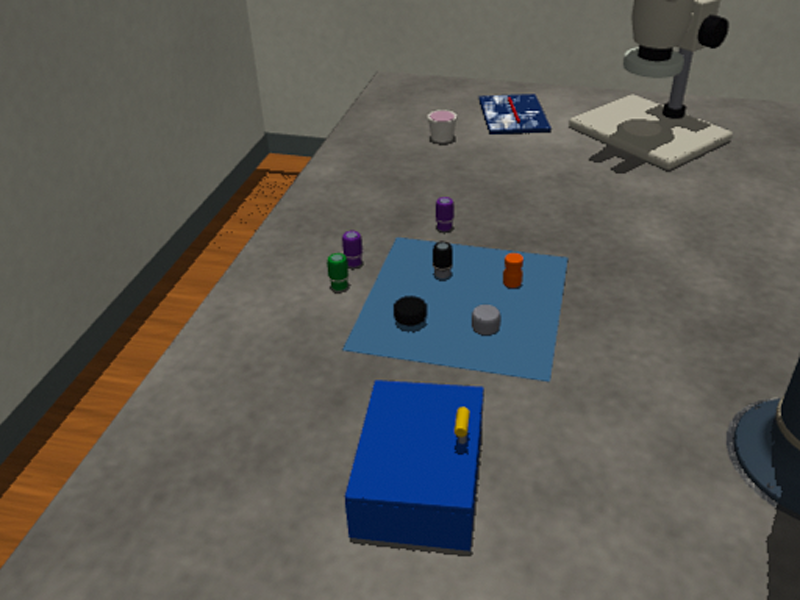

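The top view shows the shut-looking case at about (212,370) with its yellow handle at (202,407). The black eyepiece's lens is at (527,317). In the side view the handle is at (461,422) and the eyepiece's middle at (442,260).

```bash
cat > h.py <<'E'
from cell import manip
import cv2, numpy as np
from scipy.spatial.transform import Rotation as Rot
def cam(n,tcp=None,rpy=None):
    m=manip.camera_model(n); f=192/np.tan(np.radians(m["vertical_fov"])/2)
    if n=="wrist":
        T=np.eye(4); T[:3,:3]=Rot.from_euler("xyz",rpy).as_matrix(); T[:3,3]=tcp
        T=T@np.array(m["tool_from_camera"]); R=T[:3,:3].T; t=-R@T[:3,3]
    else: R,t=np.array(m["R"]),np.array(m["t"])
    return f,m["cx"],m["cy"],R,t
def ray(c,uv):
    f,cx,cy,R,t=c; d=R.T@np.array([(uv[0]-cx)/f,(uv[1]-cy)/f,1]); return -R.T@t,d/np.linalg.norm(d)
def atz(c,uv,z):
    o,d=ray(c,uv); return o+d*(z-o[2])/d[2]
def proj(c,X):
    f,cx,cy,R,t=c; p=R@np.array(X)+t; return np.array([cx+f*p[0]/p[2],cy+f*p[1]/p[2]])
def tri(rs):
    A=sum(np.eye(3)-np.outer(d,d) for o,d in rs); b=sum((np.eye(3)-np.outer(d,d))@o for o,d in rs)
    return np.linalg.solve(A,b)
def shot(name,file,scale=1.5):
    p,r=manip.read_position(),manip.read_orientation(); im=manip.capture(name)
    cv2.imwrite(f"pics/{file}.png",cv2.resize(im[:,:,::-1],None,fx=scale,fy=scale,interpolation=cv2.INTER_CUBIC))
    np.savez(f"pics/{file}.npz",p=p,r=r)
    return im
E
python3 - <<'E'
from h import *
s=.64; T,S=cam("top"),cam("side"); np.set_printoptions(precision=4,suppress=True)
tr=lambda a,b: tri([ray(T,np.array(a)*s),ray(S,np.array(b)*s)])
print("handle",tr((202,407),(461,422)),atz(T,(202*s,407*s),.1125))
print("eye",tr((526,318),(442,260)),atz(T,(527*s,317*s),.06))
for q in [(136,327),(273,311),(284,415),(141,430)]: print(atz(T,np.array(q)*s,.0785))
for a,b in [((526,404),(513,270)),((440,389),(486,320)),((428,307),(410,312))]: print(tr(a,b))
for q in [(375,381),(484,387),(472,513),(348,498)]: print("side",atz(S,np.array(q)*s,.0785))
E
```

```text
handle [0.4604 0.1475 0.1144] [0.4599 0.1479 0.1125]
eye [ 0.5834 -0.3159  0.0244] [ 0.5805 -0.3111  0.06  ]
[0.5766 0.2552 0.0785]
[0.5953 0.0581 0.0785]
[0.4468 0.0415 0.0785]
[0.4306 0.2423 0.0785]
[ 0.4545 -0.3086  0.0272]
[ 0.4805 -0.183   0.0092]
[ 0.6056 -0.1682  0.0157]
side [0.596  0.0657 0.0785]
side [0.4483 0.0442 0.0785]
side [0.4278 0.2495 0.0785]
side [0.5724 0.2615 0.0785]
```

```bash
python3 - <<'E'
from h import *
manip.goto([.47,.147,.26],[np.pi,0,np.pi+.093])
print(manip.read_time_s(),manip.read_joint_pos(),manip.read_position(),manip.read_orientation())
shot("wrist","w1")
E
```

```text
2.2167 [-0.64362145  0.13041917  0.28201469  1.91970667 -0.04093391  1.09687949
  1.32033495] [0.46989999 0.1480736  0.25994933] [ 3.14137327e+00 -3.47726390e-05 -3.04686431e+00]
```

View pics/w1.png

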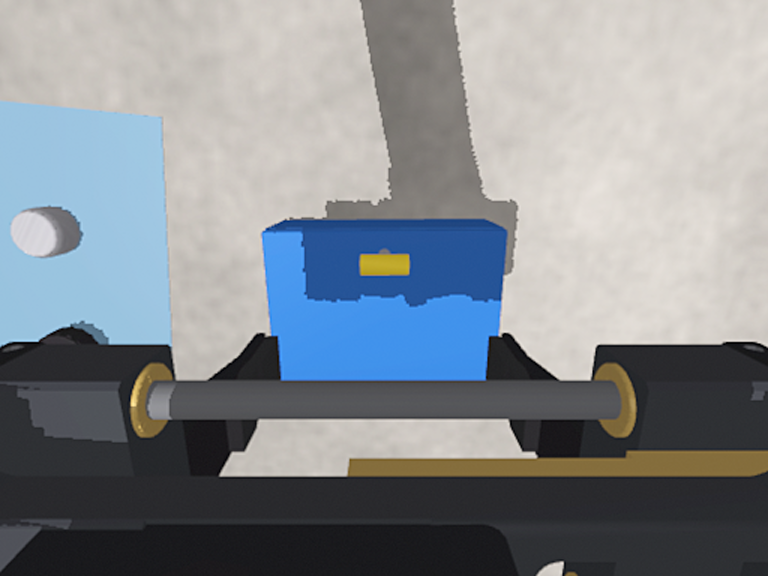

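The wrist view shows the handle bar from (360,264) to (410,264). The lid's top front corners are at about (263,231) and (506,230), and the lid is shut or nearly so. I'll fit the case pose and lid angle from all three views.

```bash
python3 - <<'E'
from h import *
from scipy.optimize import least_squares
np.set_printoptions(precision=4,suppress=True)
w=np.load("pics/w1.npz"); W=cam("wrist",w["p"],w["r"]); T,S=cam("top"),cam("side")
def pt(p,l,):  # l: lid coords rel hinge (x fwd neg, y, z)
    x,y,yaw,th=p; c,s=np.cos(th),np.sin(th)
    a=np.array([.075+l[0]*c+l[2]*s, l[1], .0705-l[0]*s+l[2]*c])
    return np.array([x+a[0]*np.cos(yaw)-a[1]*np.sin(yaw), y+a[0]*np.sin(yaw)+a[1]*np.cos(yaw), a[2]])
F,B=-.15,0; h=.1
obs=[(W,(360/1.5,264.5/1.5),(-.13,-.018,.042),2),(W,(410/1.5,264.5/1.5),(-.13,.018,.042),2),
(W,(263/1.5,231/1.5),(F,-h,.008),1),(W,(506/1.5,230/1.5),(F,h,.008),1),
(T,(202*.64,407*.64),(-.13,0,.042),1),(S,(461*.64,422*.64),(-.13,0,.042),1)]
for uv,l in [((136,327),(B,h,.008)),((273,311),(B,-h,.008)),((284,415),(F,-h,.008)),((141,430),(F,h,.008))]: obs.append((T,np.array(uv)*.64,l,1))
for uv,l in [((375,381),(B,-h,.008)),((484,387),(F,-h,.008)),((472,513),(F,h,.008)),((348,498),(B,h,.008))]: obs.append((S,np.array(uv)*.64,l,.7))
f=lambda p: np.concatenate([k*(proj(c,pt(p,l))-uv) for c,uv,l,k in obs])
r=least_squares(f,[.512,.149,.093,.03],loss="soft_l1")
print(r.x,pt(r.x,(-.13,0,.042))); print(f(r.x).reshape(-1,2))
E
```

```text
[0.5151 0.1545 0.093  0.03  ] [0.4617 0.1495 0.1164]
[[ 0.1635 -0.8879]
 [-1.804  -0.8096]
 [-2.0057 -1.0378]
 [ 1.6643 -0.1613]
 [-1.248  -0.851 ]
 [-0.5463 -0.0317]
 [-2.5643 -1.758 ]
 [-1.7095 -1.7371]
 [-3.3068 -1.4322]
 [-2.9461 -0.2958]
 [-0.7088 -0.9972]
 [-0.7157 -0.3   ]
 [-1.2094 -2.1333]
 [-2.9962 -0.7169]]
```

```bash
cat > fit.py <<'E'
from h import *
from scipy.optimize import least_squares
np.set_printoptions(precision=4,suppress=True)
w=np.load("pics/w1.npz"); W=cam("wrist",w["p"],w["r"]); T,S=cam("top"),cam("side")
def pt(p,l):
    x,y,yaw,th=p[:4]; c,s=np.cos(th),np.sin(th)
    a=np.array([.075+l[0]*c+l[2]*s, l[1], .0705-l[0]*s+l[2]*c])
    return np.array([x+a[0]*np.cos(yaw)-a[1]*np.sin(yaw), y+a[0]*np.sin(yaw)+a[1]*np.cos(yaw), a[2]])
E
python3 - <<'E'
from fit import *
F,B=-.15,0; h=.1
obs=[(W,(360/1.5,264.5/1.5),(-.13,-.018,.042),2),(W,(410/1.5,264.5/1.5),(-.13,.018,.042),2),
(W,(263/1.5,231/1.5),(F,-h,.008),1),(W,(506/1.5,230/1.5),(F,h,.008),1),
(T,(202*.64,407*.64),(-.13,0,.042),1),(S,(461*.64,422*.64),(-.13,0,.042),1)]
for uv,l in [((136,327),(B,h,.008)),((273,311),(B,-h,.008)),((284,415),(F,-h,.008)),((141,430),(F,h,.008))]: obs.append((T,np.array(uv)*.64,l,1))
for uv,l in [((375,381),(B,-h,.008)),((484,387),(F,-h,.008)),((472,513),(F,h,.008)),((348,498),(B,h,.008))]: obs.append((S,np.array(uv)*.64,l,.7))
f=lambda p: np.concatenate([k*(proj(c,pt(p,l))-uv) for c,uv,l,k in obs])
for p0 in ([.512,.149,.093,.03],[.51,.15,.05,.1]):
    r=least_squares(f,p0,x_scale='jac',loss="soft_l1",xtol=1e-12,ftol=1e-12)
    print(r.status,r.cost,r.x,pt(r.x,(-.13,0,.042)))
print(f(r.x).reshape(-1,2).T)
E
```

```text
2 20.730339315263784 [0.5151 0.1545 0.093  0.03  ] [0.4617 0.1495 0.1164]
2 20.73033931526364 [0.5151 0.1545 0.093  0.03  ] [0.4617 0.1495 0.1164]
[[ 0.1635 -1.804  -2.0057  1.6643 -1.2479 -0.5463 -2.5643 -1.7095 -3.3068
  -2.9461 -0.7088 -0.7157 -1.2094 -2.9962]
 [-0.8879 -0.8096 -1.0378 -0.1613 -0.851  -0.0317 -1.758  -1.7371 -1.4322
  -0.2958 -0.9972 -0.3    -2.1333 -0.7169]]
```

```bash
python3 - <<'E'
from fit import *
O=[np.pi,0,np.pi+.093]
H=np.array([.4613,.149,.1164-.019])
manip.goto(H+[0,0,.06],O); manip.movel(H,feed=.12)
f0=manip.read_contact_force()
manip.grasp(10); manip.wait(.2)
print(manip.read_time_s(),f0,manip.read_contact_force(),manip.read_finger_gap()*87,manip.read_grip_force(),manip.read_position())
shot("wrist","w2")
E
```

```text
4.5 [-0.9013  0.1601  0.1849] [ 0.74   -3.7058  0.0684] 35.96960794708526 10.01392132602632 [0.4613 0.1483 0.0973]
```

View pics/w2.png

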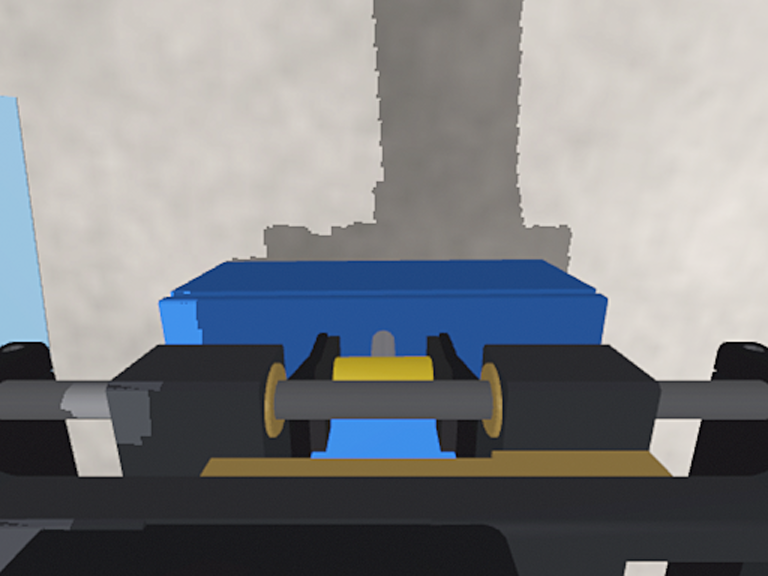

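The view shows the handle gripped squarely between the pads (yellow bar at rows 355–385) and the lid's front edge at row 297. A side force of 3.7 N says the handle lies about 1.5 mm towards −y, so I'll shift by that and swing the lid up.

```bash
cat >> fit.py <<'E'
O=[np.pi,0,np.pi+.093]
P=[.5148,.1527,.093]
def arc(a,b,n=10,feed=.1,lim=30):
    for th in np.linspace(a,b,n+1)[1:]:
        manip.movel(pt(P+[th],(-.13,0,.042))-[0,0,.019],feed=feed)
        f=manip.read_contact_force(); print(round(th,2),f,manip.read_position(),round(manip.read_finger_gap()*87,1))
        if np.linalg.norm(f)>lim: print("STOP"); break
E
python3 - <<'E'
from fit import *
manip.grasp(20)
arc(.03,.4,3)
print(manip.read_time_s())
E
```

```text
0.15 [-1.5322 -0.6393 -0.1776] [0.4678 0.1489 0.1131] 35.3
0.28 [-2.9529 -0.4962  1.354 ] [0.4759 0.1497 0.1274] 35.4
0.4 [-4.3536  0.6385  2.2948] [0.486  0.1507 0.1408] 36.0
5.7167
```

```bash
python3 - <<'E'
from fit import *
arc(.4,1.57,9)
print(manip.read_time_s())
shot("side","s1")
E
```

```text
0.53 [-5.249   2.2079  4.4815] [0.499  0.152  0.1538] 35.7
0.66 [-3.3665  3.8926  5.2242] [0.5134 0.1534 0.1648] 35.5
0.79 [-2.5473  4.1233  3.7025] [0.5287 0.1549 0.1736] 35.5
0.92 [-1.8503  4.9282  2.129 ] [0.5447 0.1565 0.1804] 36.0
1.05 [-2.1301  5.3472  2.9441] [0.5619 0.1583 0.1851] 35.7
1.18 [-0.2781  4.9843  2.7173] [0.5795 0.16   0.1876] 35.6
1.31 [-1.2437  4.5174  1.793 ] [0.5973 0.1618 0.1878] 35.8
1.44 [0.735  5.7446 1.5324] [0.6149 0.1636 0.1857] 35.8
1.57 [0.4177 4.9068 1.6156] [0.6322 0.1654 0.1813] 35.6
8.6417
```

View pics/s1.png

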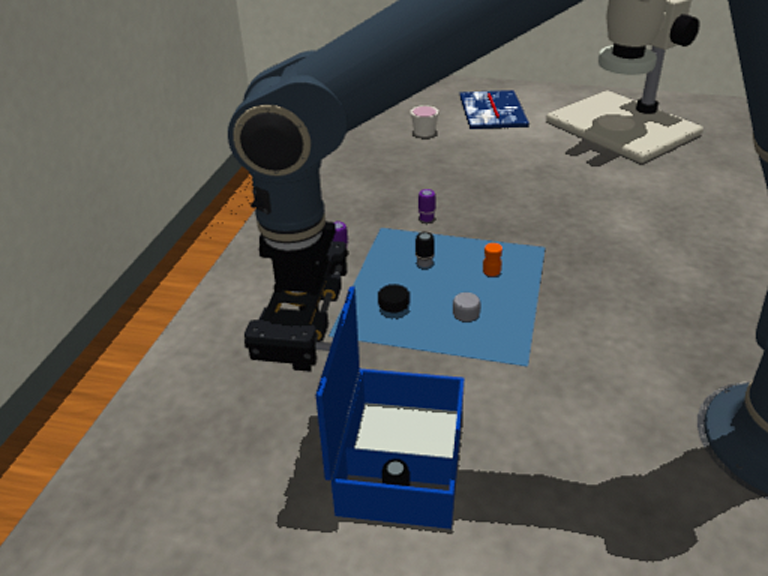

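The lid stands upright at about 1.57 rad and the white bay floor is visible at (405,430). I'll let go, clear upwards and look at the eyepiece from near.

```bash
python3 - <<'E'
from fit import *
manip.ungrasp()
p=manip.read_position(); manip.movel(p+[0,0,.13],feed=.2)
manip.goto([.62,-.312,.17],O)
print(manip.read_time_s(),manip.read_position(),manip.read_joint_pos())
shot("wrist","w3")
E
```

```text
12.375 [ 0.6212 -0.3102  0.1703] [ 0.1042  0.5709  0.4514  1.5597 -0.273   1.0734  2.2907]
```

View pics/w3.png

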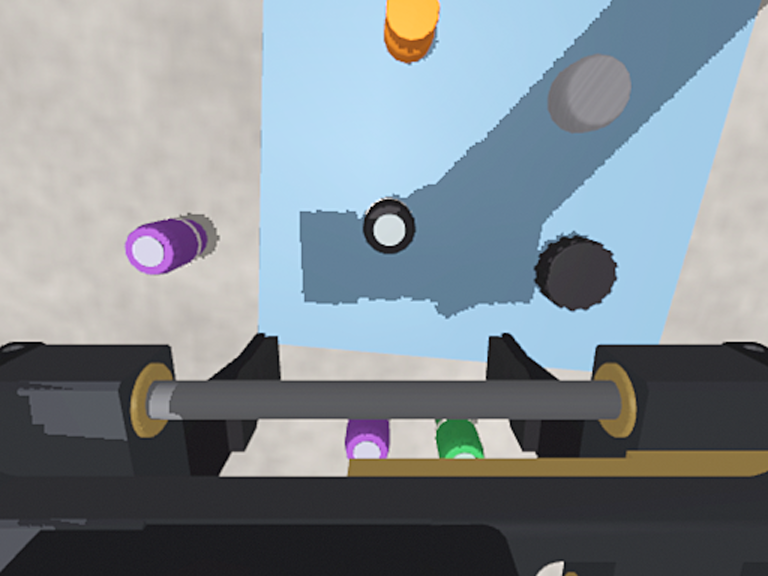

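The eyepiece's lens is centred at (389,230), with no neighbour near the finger lines along y.

```bash
python3 - <<'E'
from fit import *
w=np.load("pics/w3.npz"); W3=cam("wrist",w["p"],w["r"])
e=atz(W3,(389/1.5,230/1.5),.061); print(e,manip.read_position())
t=atz(cam("top"),(527*.64,317*.64),.061); print(t)
q=(e+t)/2; q=e if np.linalg.norm(e-t)<.004 else q
manip.goto([q[0],q[1],.10],O); manip.movel([q[0],q[1],.020],feed=.12)
print(manip.read_contact_force()); manip.grasp(20); manip.wait(.1)
print(manip.read_time_s(),manip.read_contact_force(),manip.read_finger_gap()*87,manip.read_grip_force(),manip.read_position())
manip.movel([q[0],q[1],.16],feed=.2)
print(manip.read_time_s(),manip.read_contact_force(),manip.read_finger_gap()*87,manip.read_position())
shot("wrist","w4")
E
```

```text
[ 0.5834 -0.3087  0.061 ] [ 0.6212 -0.3102  0.1703]
[ 0.5803 -0.3109  0.061 ]
[ 0.4419  0.4583 -0.378 ]
14.6583 [ 0.2299 -0.7734 -0.341 ] 35.17961496883644 19.99925857060589 [ 0.5834 -0.3088  0.02  ]
15.5083 [-0.9353  0.0748 -2.2331] 35.409191811499646 [ 0.5825 -0.3079  0.1586]
```

View pics/w4.png

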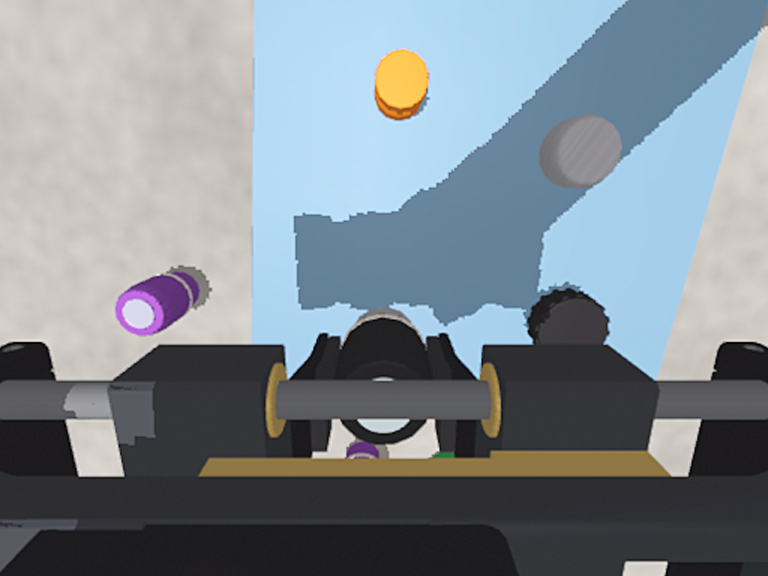

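The eyepiece is held upright and centred between the pads, with the knob and the purple part undisturbed. Next I'll go above the bay and check its walls before lowering.

```bash
cat >> fit.py <<'E'
P=[.5147,.1535,.108]; O=[np.pi,0,np.pi+.105]
def case(x,y,z):
    c,s=np.cos(P[2]),np.sin(P[2]); return np.array([P[0]+c*x-s*y,P[1]+s*x+c*y,z])
E
python3 - <<'E'
from fit import *
g=case(-.005,-.0315,.16); print(g)
manip.goto([.48,-.12,.17],O); manip.goto(g,O); manip.wait(.2)
print(manip.read_time_s(),manip.read_position(),manip.read_orientation())
shot("wrist","w5")
w=np.load("pics/w5.npz"); W5=cam("wrist",w["p"],w["r"])
for n,c in [("fl",(-.075,-.1,.07)),("fr",(-.075,.1,.07)),("bl",(.075,-.1,.07)),("fl_in",(-.07,-.095,.07)),("div front",(-.07,.0325,.055))]: print(n,proj(W5,case(*c))*1.5)
E
```

```text
[0.5131 0.1216 0.16  ]
17.5917 [0.5135 0.1196 0.1602] [-3.1412  0.0003 -3.0401]
fl [265.6972 178.8397]
fr [611.1607 176.3723]
bl [284.0292 408.2272]
fl_in [274.9808 187.6584]
div front [487.6725 185.342 ]
```

View pics/w5.png

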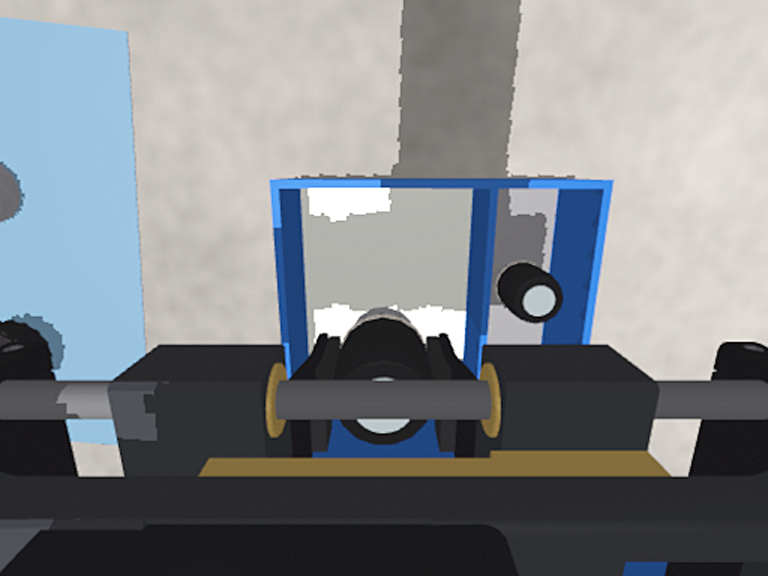

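The case's outer front corners are at (271,180) and (613,179), and the twin is at (530,295) in the narrow bay. They match the predicted pixels to within about 1.5 mm, so I'll add 0.5 mm in y and lower.

```bash
python3 - <<'E'
from fit import *
g=case(-.005,-.031,.0)
manip.movel(g+[0,0,.07],feed=.15); print(manip.read_position())
manip.movel(g+[0,0,.032],feed=.1)
hit=manip.movel(g+[0,0,.021],feed=.02,until_force=3)
print(hit,manip.read_position(),manip.read_contact_force())
manip.ungrasp(); print(manip.read_finger_gap(),manip.read_contact_force())
manip.movel(g+[0,0,.10],feed=.1); manip.movel(g+[.0,0,.17],feed=.2)
print(manip.read_time_s(),manip.read_contact_force())
shot("side","s2")
# move back a bit for wrist view
E
```

```text
[0.5138 0.1221 0.0706]
True [0.5135 0.1223 0.0247] [-0.5088 -0.4688  3.588 ]
0.994463482555906 [-0.8038  0.9253  0.6027]
21.85 [-0.3672  0.2964 -0.2985]
```

```bash
python3 - <<'E'
import cv2
im=cv2.imread("pics/s2.png"); cv2.imwrite("pics/s2c.png",cv2.resize(im[270:540,200:560],None,fx=2,fy=2,interpolation=cv2.INTER_CUBIC))
E
```

```text
(no output)
```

View pics/s2c.png

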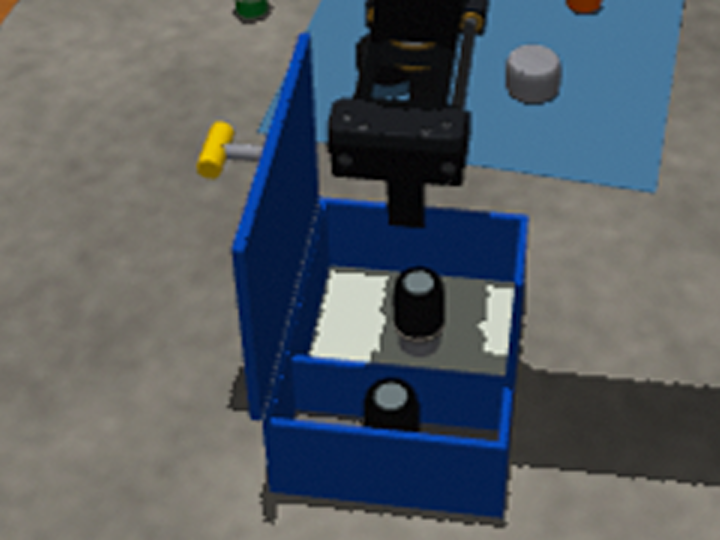

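The crop shows the eyepiece standing upright at (418,310) in the large bay, the twin at (392,405) beyond the divider, and the lid upright with its handle at (215,150). I'll now regrip the handle and lower the lid.

```bash
python3 - <<'E'
from fit import *
p=manip.read_position(); h=pt(P+[1.57],(-.13,0,.042))-[0,0,.019]; print(h)
manip.movel([p[0],p[1],.31],feed=.25); manip.movel([h[0],h[1],.31],feed=.25); manip.movel(h,feed=.2)
manip.grasp(30); print(manip.read_finger_gap()*87,manip.read_contact_force(),manip.read_time_s())
arc(1.57,.1,11)
print(manip.read_time_s())
E
```

```text
[0.6309 0.1661 0.1815]
35.16407743903729 [ 1.1883 -2.3821 -0.3694] 24.9583
1.44 [ 0.5011 -2.8228 -0.8955] [0.6129 0.1635 0.1859] 35.5
1.3 [ 0.0998 -2.9439 -1.1163] [0.595  0.1618 0.1879] 35.7
1.17 [ 0.6211 -3.3578 -0.9118] [0.577  0.1599 0.1875] 35.6
1.04 [ 0.3763 -2.933  -1.405 ] [0.5591 0.1581 0.1847] 35.7
0.9 [ 0.4385 -3.9823  0.2076] [0.5416 0.1564 0.1795] 35.4
0.77 [-0.97   -3.9524  0.8016] [0.5249 0.1547 0.172 ] 35.7
0.63 [ 0.5772 -3.9055  0.279 ] [0.5096 0.1532 0.1622] 35.5
0.5 [ 0.7793 -2.5247 -0.903 ] [0.4959 0.1518 0.1506] 35.5
0.37 [ 1.4938 -2.2255 -2.7369] [0.4839 0.1505 0.1374] 35.4
0.23 [ 3.0961 -0.2072 -2.7192] [0.4737 0.1495 0.1226] 35.3
0.1 [ 2.8851  1.2747 -2.6384] [0.4654 0.1486 0.1066] 35.7
28.625
```

```bash
python3 - <<'E'
from fit import *
for th in (.05,.02): manip.movel(pt(P+[th],(-.13,0,.042))-[0,0,.019],feed=.08); print(th,manip.read_position(),manip.read_contact_force())
hit=manip.movel(pt(P+[-.07],(-.13,0,.042))-[0,0,.019],feed=.03,until_force=20)
manip.wait(.3); p=manip.read_position()
print(hit,p,manip.read_contact_force(),"shut z expected",.0705+.042-.019)
manip.ungrasp(); manip.movel(p+[0,0,.06],feed=.15)
# press again with shut fingers on the bar top
manip.grasp(20); b=pt(P+[0],(-.13,0,.042))
manip.movel([b[0],b[1],b[2]+.02],feed=.1)
hit=manip.movel([b[0],b[1],b[2]-.006],feed=.03,until_force=20); manip.wait(.2)
print(hit,manip.read_position(),manip.read_contact_force(),"bar top",b[2]+.008)
p=manip.read_position(); manip.movel([p[0],p[1],.26],feed=.2)
print(manip.read_time_s(),manip.read_contact_force())
shot("side","s3")
E
```

```text
0.05 [0.4628 0.1484 0.1001] [ 3.5407  2.1818 -2.4084]
0.02 [0.4613 0.1482 0.0961] [ 3.5899  2.2248 -2.3583]
True [0.4601 0.1481 0.0923] [-0.2728 -0.1212  6.0762] shut z expected 0.09349999999999999
True [0.4603 0.1478 0.1205] [-1.9099 -0.2632 10.4319] bar top 0.1205
34.8167 [ 0.2515 -0.3436 -0.9185]
```

```bash
python3 - <<'E'
import cv2
im=cv2.imread("pics/s3.png"); cv2.imwrite("pics/s3c.png",cv2.resize(im[330:550,290:510],None,fx=2.7,fy=2.7,interpolation=cv2.INTER_CUBIC))
E
```

```text
(no output)
```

View pics/s3c.png

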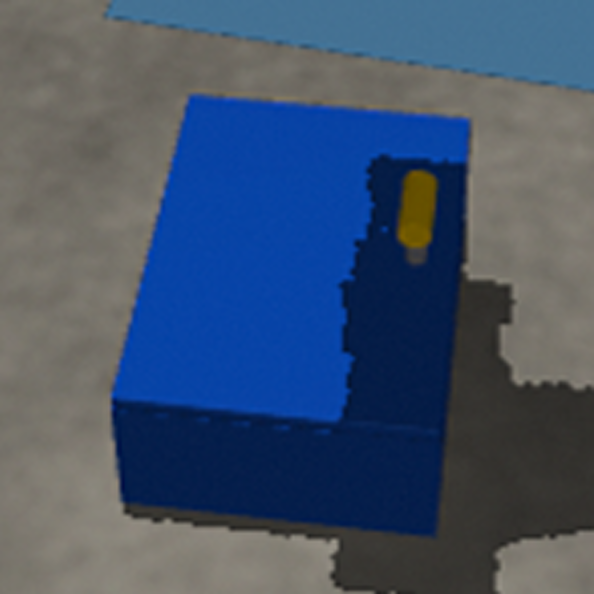

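The crop shows the lid fully shut, with no gap along the seam from (115,402) to (440,430). The bar top met the fingers at z = 0.1205, exactly the shut height, and the gripper is clear. I'll hand in.

```bash
python3 -c "
from cell import manip
print(manip.finish_job())"
```

```text
the job is handed in; nothing more can be done
None
```

The job was handed in at about 35 s: the lid was raised upright, the eyepiece now stands upright in the large bay, and the lid is pressed fully shut and released; no verdict came back.

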